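# Tag the soft spring foot

### The job

One of the three spring feet on the aluminium test board has gone soft. Press down on their black rubber pads with the fingertips to find the foot that gives most easily, then push that foot's yellow tag all the way down. Leave the other two tags up, let the pads come back up, and do not lift or shift the loose tins and spools.

Things in the scene. Friction and masses are not known exactly. Their poses are not given: they have to be found in the camera images.
- board: Aluminium test board lying on the worktop, 150 mm (its x, front to back) by 330 mm (its y) and 15 mm high; origin at the centre of its underside, z up. It is fixed. Three outwardly identical spring feet are bolted on it in a row along its y axis, 110 mm apart; each foot's base plate is 112 x 58 mm.
- pad_place_1 (a point): Centre of the top face of the round black rubber pad (40 mm across) of the foot at the +y end of the board, with the pad up, 71 mm above the worktop. The point is fixed to the board and does not move with the pad. The pad springs straight down by up to 12 mm to a hard stop and comes back up when let go.
- pad_place_2 (a point): Centre of the top face of the round black rubber pad (40 mm across) of the foot at the middle of the board, with the pad up, 71 mm above the worktop. The point is fixed to the board and does not move with the pad. The pad springs straight down by up to 12 mm to a hard stop and comes back up when let go.
- pad_place_3 (a point): Centre of the top face of the round black rubber pad (40 mm across) of the foot at the -y end of the board, with the pad up, 71 mm above the worktop. The point is fixed to the board and does not move with the pad. The pad springs straight down by up to 12 mm to a hard stop and comes back up when let go.
- tag_place_1 (a point): Centre of the top face of the yellow tag (16 x 28 mm head, long side along the board's y) of the foot at the +y end of the board, with the tag up, 79 mm above the worktop and 60 mm towards the board's -x from the centre of the same foot's pad. The point is fixed to the board and does not move with the tag. The tag slides straight down by 14 mm to a hard stop against about 3 N of friction and stays where it is left.
- tag_place_2 (a point): Centre of the top face of the yellow tag (16 x 28 mm head, long side along the board's y) of the foot at the middle of the board, with the tag up, 79 mm above the worktop and 60 mm towards the board's -x from the centre of the same foot's pad. The point is fixed to the board and does not move with the tag. The tag slides straight down by 14 mm to a hard stop against about 3 N of friction and stays where it is left.
- tag_place_3 (a point): Centre of the top face of the yellow tag (16 x 28 mm head, long side along the board's y) of the foot at the -y end of the board, with the tag up, 79 mm above the worktop and 60 mm towards the board's -x from the centre of the same foot's pad. The point is fixed to the board and does not move with the tag. The tag slides straight down by 14 mm to a hard stop against about 3 N of friction and stays where it is left.
- pad_p (a joint): How far the pad of foot p is pressed down, m: 0 up, 0.012 fully down. The feet p, q and r stand at the three places in an order that changes from start to start and is not told. Every pad needs about 1 N before it starts to move; two springs take about 8 to 12 N more for 10 mm, the soft one about 3 N more.
- tag_p (a joint): How far the yellow tag of foot p is pushed down, m: 0 up, 0.014 fully down. Foot p is the same foot as that of pad_p.
- pad_q (a joint): How far the pad of foot q is pressed down, m: 0 up, 0.012 fully down. The feet p, q and r stand at the three places in an order that changes from start to start and is not told. Every pad needs about 1 N before it starts to move; two springs take about 8 to 12 N more for 10 mm, the soft one about 3 N more.
- tag_q (a joint): How far the yellow tag of foot q is pushed down, m: 0 up, 0.014 fully down. Foot q is the same foot as that of pad_q.
- pad_r (a joint): How far the pad of foot r is pressed down, m: 0 up, 0.012 fully down. The feet p, q and r stand at the three places in an order that changes from start to start and is not told. Every pad needs about 1 N before it starts to move; two springs take about 8 to 12 N more for 10 mm, the soft one about 3 N more.
- tag_r (a joint): How far the yellow tag of foot r is pushed down, m: 0 up, 0.014 fully down. Foot r is the same foot as that of pad_r.
- tin_3: Small open white tin, 38 mm across, 20 mm high, loose on the board between two feet; origin at the centre of its underside.
- spool_brass: Spool of brass wire, 46 mm across, 26 mm high, loose on the board between two feet; origin at the centre of its underside.
- spool_thread: Spool of red thread, 36 mm across, 40 mm high, loose on the worktop behind the board; origin at the centre of its underside.
- tin_1: White lidded tin, 51 mm across, 22 mm high, loose on the worktop to the right of the board; origin at the centre of its underside.

How it is judged (in metres and radians):
On the way, in this order (a step that is already met when the one before it is completed fails the run):
1. the softest pad has been pressed down by more than 3 mm (value of joint pad_q above 0.003 m and value of joint tag_q below 0.003 m), for 0.1 s.
2. the tag of the softest foot is pushed down to within 3 mm of its stop (value of joint tag_q above 0.011 m), for 0.2 s.
At the end, for the whole second after the job is handed in: The softest foot's tag is down to within 3 mm of its stop, the other two tags are up to within 3 mm, and all three pads are back up to within 2 mm (value of joint tag_q above 0.011 m and value of joint each of tag_p, tag_r below 0.003 m and value of joint each of pad_p, pad_q, pad_r below 0.002 m); the robot touches nothing.
It fails at once if the tag of a firmer foot is pushed down by more than 3 mm (value of joint any of tag_p, tag_r above 0.003 m).
It fails at once if a loose tin or spool is lifted or shifted by more than 15 mm (distance of any of tin_3, spool_brass, spool_thread, tin_1 from where it was at the start of the episode above 0.015 m).
It also fails if it takes over 48 s, if anything falls off the work surface, if the arm or the gripper's body presses on something with over 40 N, if the wrist force passes 120 N, or if a joint passes its speed limit or range.

### The arm

A 7-joint arm with a two-finger parallel gripper is mounted at the origin on a cart in front of the work surface, level with it; the furniture and walls round the work are solid. World frame = base frame: x ahead of the robot, y to its left, z up, the work surface at z = 0. Lengths are in mm, angles in degrees, forces in N, time in s.
With the tool pointing down it reaches from about 350 to 775 mm from the base axis. Payload 3.1 kg.
Tool frame: the origin (TCP) lies at the very end of the fingers, on their centre line; the grasp point (between the pads) lies 19 mm behind it (env.hold_point_z is the distance from the TCP to the grasp point, in mm); y points along the fingers, z is the direction in which the jaws open and shut, and the axes are right-handed (so a half turn about y gives the same grasp; the last joint's range is limited). The gripper opens to 85 mm and grips with 20 to 120 N. Pads are 22 mm wide; open, the fingers measure 114 mm over their backs; the gripper's body (76 mm by 85 mm) begins 54 mm behind the grasp point. The pads swing forward as they close: fully open they stand 13 mm farther back than shut.
Start: joints at [-68.394, 17.813, 0.802, 86.603, -0.252, 75.585, -1.558], TCP at [223.642, 502.496, 204.204] pointing down, gripper open.
Joint ranges: [-154.91, 154.91], [-16.99, 109.72], [-72.82, 74.43], [7.12, 147.25], [-82.49, 262.49], [11.32, 116.49], [-174.64, 174.64]. Speed limits (degrees/s): [159.86, 159.86, 180, 180, 180, 180, 180].

### API

Orientations are given as [roll, pitch, yaw] about the fixed x, y, z axes, in that order (R = Rz(yaw) Ry(pitch) Rx(roll)).
In Python, from plant import sensors, optics, env gives the robot as it stands.
- The arm moves only by the tool move_arm, never from a script. Its argument "increments" is a list of rows, each a list of 7 numbers: the shift along the tool's x, y, z in m, then the turn, a rotation vector about the tool's x, y, z in degrees, then the finger opening in m, from 0 to 0.0854. In form: [[x, y, z, rx, ry, rz, hand], ...]. A call has exactly 8 rows; each row shifts and turns the commanded pose from where the row before left it, along the tool's axes as they then stand; what a row does not reach is not made up. A row lasts 1/8 s, in which the tool goes at most 62.5 mm and 10.7 degrees, less where a joint would pass 70% of its speed; a pose out of reach is approached as far as the arm can. A call with a gripper value outside its range is refused whole. The fingers move at their own pace and stop on an object; the grip force is fixed at half the most. Time passes only in rows, so rows that do not move let the fingers close, or fill a call up. It gives the time, the measured TCP pose, the force and the opening at its end, in the units of the state.
- sensors.read_state(): the state, without advancing time (a new reading comes with each control period).
- optics.grab_frame(name): name is "scene" or "top"; returns a dict with "pixels" (400x640x3 uint8, red, green, blue), "range_z" (400x640 float32, mm along the optical axis (not along the pixel's ray), 0 where there is no reading), "fov_y" (degrees; the focal length in pixels is half the picture's height over the tangent of half this angle, whatever the lens; pixels are square), "cx", "cy" (the principal point, pixels), "dist_coeffs" ([k1, k2, p1, p2, k3] as OpenCV has them; the pictures are not rectified), "xyz" and "orientation" of the camera in the world. Camera axes: x right, y down, z forward; pixel columns grow to the right and rows downward; lengths in mm; the calibration is good to about 2 mm. A picture is of the moment at which its call begins.
- env.sign_off(): hands the job in, once; it reports no verdict.
The state is a dict: "t": time; "joint_positions": joint angles; "qd": joint speeds; "joint_efforts": joint torques, N m; "tool_pos": TCP position; "tcp_rot": TCP orientation; "contact_force": force on the tool from outside, world axes, zero at the start; "moment": the same for the moment, N m; "gripper_width": finger opening in mm.
Only numpy, scipy, OpenCV 4.12 (cv2) and the standard library are available. Lean on these libraries where they do the work, as an engineer would, in place of code of your own. Each camera call takes 0.05 s, during which the arm holds its last target.

## Working session

There is one attempt and no reset: what is moved stays moved. The work goes in short steps, Python scripts to look and compute and a tool call to move; the robot and the scene stay as the last step left them, time stands still between calls to the robot, and variables do not carry over. Pictures are saved under pics/ and viewed, and the job is handed in when it is done.

Besides the shell and the picture viewer there is one more tool, called after "Call:" by a JSON object that holds its "name" and its "arguments", one argument or row to a line. move_arm: Moves the arm, as the interface text tells. Its arguments: {"type":"object","properties":{"increments":{"type":"array","items":{"type":"array","items":{"type":"number"}}}},"required":["increments"]}

```bash
mkdir -p pics; ls
cat > h.py <<'E'
import numpy as np, cv2, pickle
from scipy.spatial.transform import Rotation as R
def cam(f):
    h,w=f["pixels"].shape[:2]; fl=h/2/np.tan(np.radians(f["fov_y"]/2))
    return np.array([[fl,0,f["cx"]],[0,fl,f["cy"]],[0,0,1]]),np.array(f["dist_coeffs"],float),R.from_euler('xyz',f["orientation"],degrees=True).as_matrix(),np.array(f["xyz"])
def cloud(f):
    K,D,Rm,t=cam(f); h,w=f["range_z"].shape
    uv=np.stack(np.meshgrid(np.arange(w),np.arange(h)),-1).reshape(-1,1,2).astype(np.float64)
    n=cv2.undistortPoints(uv,K,D).reshape(h,w,2); z=f["range_z"]
    p=np.dstack([n[...,0]*z,n[...,1]*z,z])
    return p@Rm.T+t
E
python3 - <<'E'
from plant import sensors, optics, env
import cv2,pickle
s=sensors.read_state();print(s)
for n in("scene","top"):
    f=optics.grab_frame(n);cv2.imwrite(f"pics/{n}0.png",f["pixels"][...,::-1]);pickle.dump(f,open(n+"0.pkl","wb"))
    print({k:v for k,v in f.items() if k not in("pixels","range_z")})
E
```

```text
pics
{'t': 0.0, 'joint_positions': array([-68.39481882,  17.8605125 ,   0.80397426,  86.69202872,
        -0.2518896 ,  75.58406175,  -1.55817862]), 'qd': array([-0.07892215,  0.08431807, -0.07033988, -0.01298656,  0.00404817,
        0.08271249,  0.04128664]), 'joint_efforts': array([-1.51506611e-04, -3.79913199e+01,  1.45881255e-01, -2.30595750e+01,
        1.23102305e-02,  1.36403670e-02, -1.70860454e-05]), 'tool_pos': array([223.34669249, 501.74283879, 203.12002154]), 'tcp_rot': array([-9.01346937e+01, -6.42681453e-03, -2.39918723e+01]), 'contact_force': array([ 0.00487843,  0.53462434, -0.3163235 ]), 'moment': array([ 0.04751908, -0.0481805 , -0.03710377]), 'gripper_width': 85.2466997465158}
{'fov_y': 52.73379922500974, 'cx': 314.65593508257336, 'cy': 200.14831558075414, 'dist_coeffs': array([0.01480178, 0.        , 0.        , 0.        , 0.        ]), 'xyz': array([   8.4951537 , -379.22703366,  626.31621763]), 'orientation': array([-126.61623083,    1.29795712,  -58.11949094])}
{'fov_y': 55.33474549840979, 'cx': 313.05555537366195, 'cy': 199.46298825482563, 'dist_coeffs': array([0.01286885, 0.        , 0.        , 0.        , 0.        ]), 'xyz': array([517.34519972,  37.6489101 , 999.8342221 ]), 'orientation': array([-174.96683643,   -0.72326135,  -91.35364533])}
```

View pics/scene0.png

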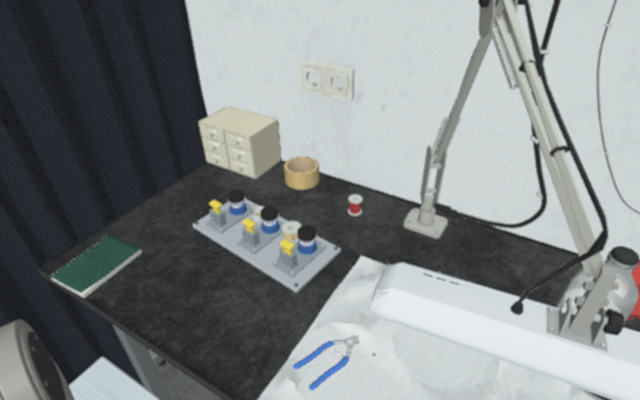

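View pics/top0.png

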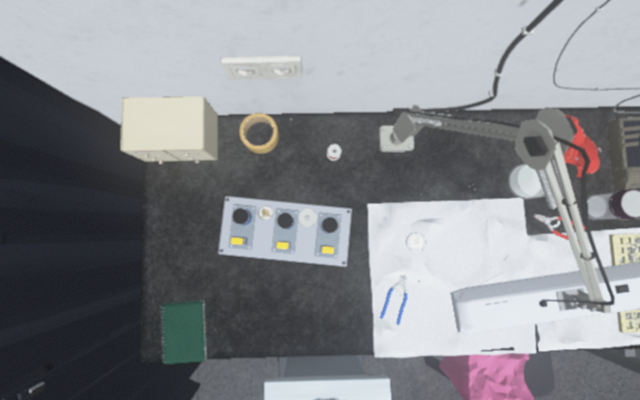

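The scene view shows the board at centre-left, with yellow tags nearer the robot at about (217,207), (250,227) and (288,246). In the top view the board spans (220–352, 197–266), with pads at (241,216), (285,220) and (330,225) and tags at (237,241), (283,246) and (328,250).

Run:
```python
from h import *
T=pickle.load(open("top0.pkl","rb"));S=pickle.load(open("scene0.pkl","rb"))
for n,f in(("top",T),("scene",S)):
    P=cloud(f);K,D,Rm,t=cam(f)
    u,_=cv2.projectPoints(np.array([[223.3,501.7,203.],[0,0,0],[400,0,0],[400,200,0]]),Rm.T,-Rm.T@t,K,D);print(n,u.reshape(-1,2))
    hsv=cv2.cvtColor(f["pixels"],cv2.COLOR_RGB2HSV)
    y=cv2.inRange(hsv,(20,150,150),(35,255,255))
    k,l,st,c=cv2.connectedComponentsWithStats(y)
    for i in range(1,k):
        if 20<st[i,4]<500:
            m=(l==i); q=P[m]; z=np.median(q[:,2]); top=q[np.abs(q[:,2]-np.percentile(q[:,2],80))<6]
            print(n,"yellow",c[i].round(1),st[i,4],top.mean(0).round(1),len(top))
P=cloud(T)
# pads: dark px with height ~71
hsv=cv2.cvtColor(T["pixels"],cv2.COLOR_RGB2HSV)
m=((hsv[...,2]<70)&(abs(P[...,2]-71)<12)&(P[...,0]>250)&(P[...,0]<650)).astype(np.uint8)
k,l,st,c=cv2.connectedComponentsWithStats(m)
for i in range(1,k):
    if st[i,4]>50: print("pad",c[i].round(1),st[i,4],P[l==i].mean(0).round(1))
for (u,v) in [(266,212),(308,216),(334,152),(416,241),(417,130),(160,130),(258,133),(500,300),(230,230),(345,260),(222,250),(228,199),(350,210),(347,264),(258,240)]: print((u,v),P[v,u].round(0))
big=cv2.resize(T["pixels"][185:280,205:365],None,fx=5,fy=5,interpolation=cv2.INTER_CUBIC);cv2.imwrite("pics/topz.png",big[...,::-1])
```

```text
top [[ 77.16510551 387.94729361]
 [328.06519082 442.16741638]
 [323.80968364 278.31215969]
 [246.20581815 280.32130445]]
top yellow [236.4 240.4] 44 [504.  210.1  77.8] 44
top yellow [282.1 244.9] 39 [490.6 101.   77.7] 39
top yellow [327.1 249.4] 35 [477.1  -6.9  77.9] 34
scene [[-11.28549734 181.85158878]
 [ 75.11839351 501.92005208]
 [263.81461153 294.2142414 ]
 [191.63426414 257.84446403]]
scene yellow [215.  204.9] 78 [502.4 209.9  78.2] 58
scene yellow [249.  224.9] 69 [487.6  98.6  78.3] 50
scene yellow [287.  246.2] 83 [474.1  -9.9  77.7] 66
pad [104.2 263.7] 854 [457.8 524.9  71.3]
pad [239.2 215.4] 80 [564.1 204.6  69.6]
(266, 212) [574. 144.  24.]
(308, 216) [561.  37.  17.]
(334, 152) [731. -36.  -3.]
(416, 241) [ 491. -237.   24.]
(417, 130) [ 750. -221.  132.]
(160, 130) [762. 374. 131.]
(258, 133) [787. 166.  -3.]
(500, 300) [ 380. -331.  248.]
(230, 230) [530. 238.  18.]
(345, 260) [446. -55.  13.]
(222, 250) [480. 259.  14.]
(228, 199) [610. 243.  13.]
(350, 210) [574. -72.  16.]
(347, 264) [435. -61.   1.]
(258, 240) [503. 167.  12.]
```

View pics/topz.png

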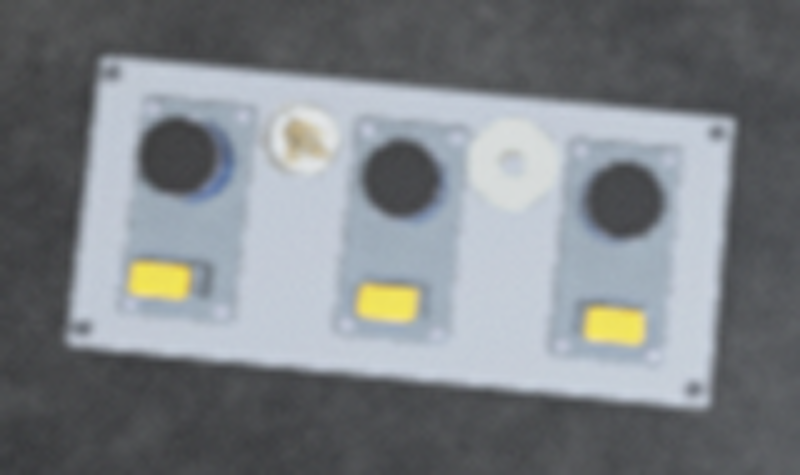

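Run:
```python
from h import *
from scipy.optimize import least_squares
T=pickle.load(open("top0.pkl","rb"));S=pickle.load(open("scene0.pkl","rb"))
def ray(f,uv,z):
    K,D,Rm,t=cam(f);n=cv2.undistortPoints(np.array(uv,float).reshape(-1,1,2),K,D).reshape(-1,2)
    d=np.c_[n,np.ones(len(n))]@Rm.T; return (t+d*((z-t[2])/d[:,2])[:,None])[:,:2]
tags=ray(T,[(236.4,240.4),(282.1,244.9),(327.1,249.4)],79);pads=ray(T,[(240.6,216),(285.2,220.4),(329.8,224.8)],71)
b=np.array([[-60,110],[-60,0],[-60,-110],[0,110],[0,0],[0,-110]],float)
w=np.r_[tags,pads];print(w.round(1))
rot=lambda a:np.array([[np.cos(a),-np.sin(a)],[np.sin(a),np.cos(a)]])
r=least_squares(lambda p:(b@rot(p[0]).T+p[1:]-w).ravel(),[-.12,550,95])
print(np.degrees(r.x[0]),r.x[1:],r.fun.reshape(-1,2).round(1));print((b@rot(r.x[0]).T+r.x[1:]).round(1))
Y=R.from_euler('xyz',[-90,0,-24],degrees=True).as_matrix()
print("tool shift to pad1",Y.T@(np.r_[(b@rot(r.x[0]).T+r.x[1:])[3],150]-[223.6,502.5,204.2]))
```

```text
[[504.  209.8]
 [490.6 100.8]
 [477.3  -6.7]
 [562.5 200.9]
 [549.3  92.9]
 [536.1 -15.3]]
-7.117601292138364 [549.7376392   93.35937808] [[-0.1  0.1]
 [-0.4 -0. ]
 [-0.7 -1.7]
 [ 0.8  1.7]
 [ 0.4  0.5]
 [-0.  -0.5]]
[[503.8 209.9]
 [490.2 100.8]
 [476.6  -8.4]
 [563.4 202.5]
 [549.7  93.4]
 [536.1 -15.8]]
tool shift to pad1 [ 432.40913487   54.2        -135.85711543]
```

Call:
{"name": "move_arm", "arguments": {
  "increments": [
    [0.027,0,-0.0085,0,0,0,0],
    [0.027,0,-0.0085,0,0,0,0],
    [0.027,0,-0.0085,0,0,0,0],
    [0.027,0,-0.0085,0,0,0,0],
    [0.027,0,-0.0085,0,0,0,0],
    [0.027,0,-0.0085,0,0,0,0],
    [0.027,0,-0.0085,0,0,0,0],
    [0.027,0,-0.0085,0,0,0,0]
  ]
}}

```text
t: 1.1
tool_pos: [393.6, 351.6, 203.6]
tcp_rot: [-90.1, 0.0, -24.0]
contact_force: [-0.2, -0.1, -1.1]
gripper_width: 0.1
```

Call:
{"name": "move_arm", "arguments": {
  "increments": [
    [0.027,0.01,-0.0085,0,0,0,0],
    [0.027,0.01,-0.0085,0,0,0,0],
    [0.027,0.01,-0.0085,0,0,0,0],
    [0.027,0.01,-0.0085,0,0,0,0],
    [0.027,0.01,-0.0085,0,0,0,0],
    [0.027,0.01,-0.0085,0,0,0,0],
    [0.027,0.01,-0.0085,0,0,0,0],
    [0.027,0.01,-0.0085,0,0,0,0]
  ]
}}

```text
t: 2.1
tool_pos: [563.2, 201.9, 123.2]
tcp_rot: [-90.0, 0.1, -24.0]
contact_force: [0.1, 0.3, 0.2]
gripper_width: -0.2
```

Call:
{"name": "move_arm", "arguments": {
  "increments": [
    [0,0,0,0,-4.22,0,0],
    [0,0,0,0,-4.22,0,0],
    [0,0,0,0,-4.22,0,0],
    [0,0,0,0,-4.22,0,0],
    [0,0,0,0,0,0,0],
    [0,0,0,0,0,0,0],
    [0,0,0,0,0,0,0],
    [0,0,0,0,0,0,0]
  ]
}}

```text
t: 3.1
tool_pos: [563.0, 202.6, 124.2]
tcp_rot: [-90.0, 0.0, -7.1]
contact_force: [0.4, 0.1, 0.7]
gripper_width: 0.2
```

Run:
```python
from plant import sensors, optics, env
import cv2,numpy as np
f=optics.grab_frame("scene");a=f["pixels"][100:300,150:370]
g=optics.grab_frame("top");b=g["pixels"][150:350,180:400]
cv2.imwrite("pics/c1.png",cv2.resize(np.hstack([a,b]),None,fx=1.8,fy=1.8,interpolation=cv2.INTER_CUBIC)[...,::-1])
for i in range(3): s=sensors.read_state();print(s['t'],s['contact_force'],s['tool_pos'],s['moment'])
```

```text
3.2 [-0.88969901 -0.74675066 -0.61301375] [563.02350876 202.61971821 124.22774517] [-0.0169876  -0.02803032 -0.04289627]
3.2 [-0.88969901 -0.74675066 -0.61301375] [563.02350876 202.61971821 124.22774517] [-0.0169876  -0.02803032 -0.04289627]
3.2 [-0.88969901 -0.74675066 -0.61301375] [563.02350876 202.61971821 124.22774517] [-0.0169876  -0.02803032 -0.04289627]
```

View pics/c1.png

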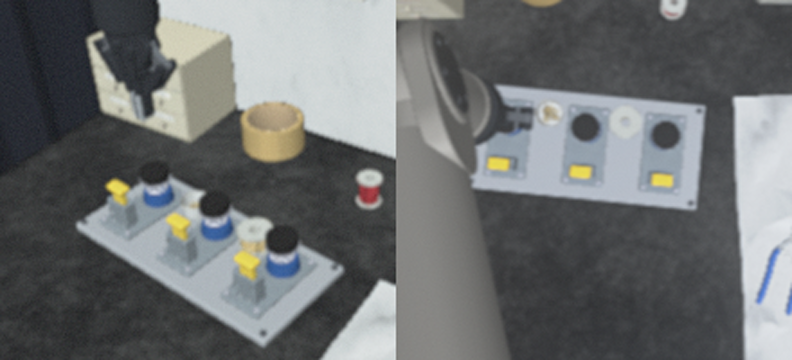

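Scene crop: closed fingertips at (143,110), directly over pad 1 at (155,175). The force noise is about 1 N, which is fine for telling the springs apart.

Call:
{"name": "move_arm", "arguments": {
  "increments": [
    [0,0.0125,0,0,0,0,0],
    [0,0.0125,0,0,0,0,0],
    [0,0.0125,0,0,0,0,0],
    [0,0.0125,0,0,0,0,0],
    [0,0,0,0,0,0,0],
    [0,0,0,0,0,0,0],
    [0,0,0,0,0,0,0],
    [0,0,0,0,0,0,0]
  ]
}}

```text
t: 4.2
tool_pos: [563.4, 202.7, 74.8]
tcp_rot: [-90.0, -0.1, -7.1]
contact_force: [0.2, -0.5, 0.3]
gripper_width: -0.2
```

Call:
{"name": "move_arm", "arguments": {
  "increments": [
    [0,0.003,0,0,0,0,0],
    [0,0.003,0,0,0,0,0],
    [0,0.003,0,0,0,0,0],
    [0,0.002,0,0,0,0,0],
    [0,0,0,0,0,0,0],
    [0,0,0,0,0,0,0],
    [0,0,0,0,0,0,0],
    [0,0,0,0,0,0,0]
  ]
}}

```text
t: 5.2
tool_pos: [563.1, 202.6, 63.3]
tcp_rot: [-90.0, -0.0, -7.1]
contact_force: [-0.2, -0.1, 0.5]
gripper_width: 0.0
```

Run:
```python
from plant import sensors, optics, env
for i in range(4):
    s=sensors.read_state();print(s['t'],s['contact_force'],s['tool_pos']); optics.grab_frame("scene")
```

```text
5.2 [-0.21157    -0.06958481  0.529845  ] [563.11245482 202.62527449  63.33689217]
5.25 [ 0.34125215  0.33393271 -0.0393262 ] [563.10814341 202.61805351  63.32013289]
5.3 [ 0.02550639 -0.05224619  0.24918849] [563.04854394 202.61457373  63.2645715 ]
5.35 [0.11587298 0.1375994  0.36892757] [563.06869803 202.6059738   63.27366451]
```

Run:
```python
from plant import sensors, optics, env
from h import *
f=optics.grab_frame("scene");a=f["pixels"][150:270,180:340]
cv2.imwrite("pics/c2.png",cv2.resize(a,None,fx=5,fy=5,interpolation=cv2.INTER_CUBIC)[...,::-1])
K,D,Rm,t=cam(f)
print(cv2.projectPoints(np.array([[563.,202.6,63.3],[563,202.6,71]]),Rm.T,-Rm.T@t,K,D)[0].reshape(-1,2))
pickle.dump(f,open("s2.pkl","wb"))
```

```text
[[235.67944136 196.50820494]
 [235.22692279 193.88807404]]
```

View pics/c2.png

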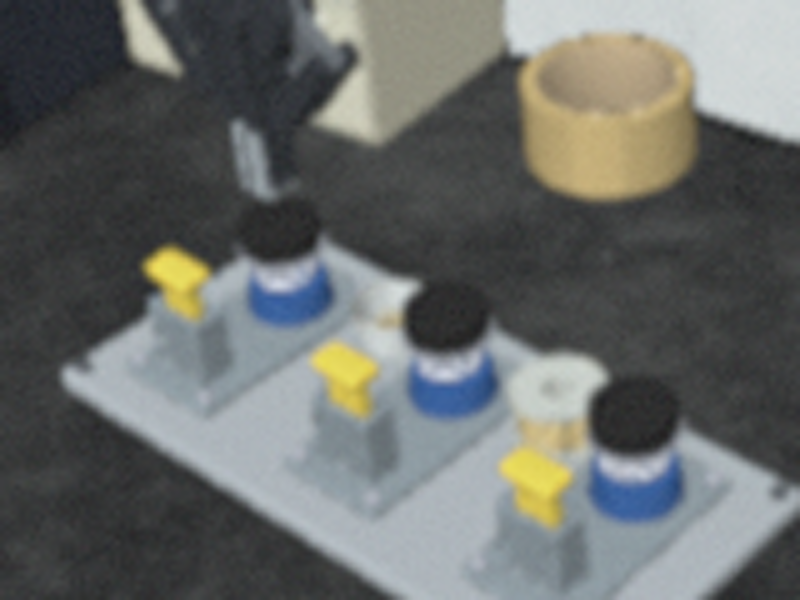

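Run:
```python
from h import *
f=pickle.load(open("s2.pkl","rb"));P=cloud(f);T=pickle.load(open("scene0.pkl","rb"));Q=cloud(T)
for v in range(176,204,2): print(v,[tuple(P[v,u].round(0).astype(int)) for u in range(226,248,4)])
print('orig')
for v in range(186,204,2): print(v,[tuple(Q[v,u].round(0).astype(int)) for u in range(226,248,4)])
```

```text
176 [(np.int64(559), np.int64(218), np.int64(119)), (np.int64(550), np.int64(196), np.int64(131)), (np.int64(547), np.int64(180), np.int64(138)), (np.int64(568), np.int64(189), np.int64(124)), (np.int64(711), np.int64(318), np.int64(0)), (np.int64(716), np.int64(308), np.int64(1))]
178 [(np.int64(681), np.int64(352), np.int64(-1)), (np.int64(552), np.int64(199), np.int64(124)), (np.int64(556), np.int64(190), np.int64(124)), (np.int64(567), np.int64(189), np.int64(118)), (np.int64(702), np.int64(311), np.int64(1)), (np.int64(707), np.int64(301), np.int64(1))]
180 [(np.int64(673), np.int64(345), np.int64(-1)), (np.int64(552), np.int64(200), np.int64(118)), (np.int64(555), np.int64(191), np.int64(119)), (np.int64(566), np.int64(189), np.int64(114)), (np.int64(695), np.int64(305), np.int64(0)), (np.int64(699), np.int64(294), np.int64(1))]
182 [(np.int64(665), np.int64(338), np.int64(-1)), (np.int64(552), np.int64(201), np.int64(112)), (np.int64(553), np.int64(190), np.int64(115)), (np.int64(564), np.int64(188), np.int64(109)), (np.int64(684), np.int64(295), np.int64(3)), (np.int64(693), 
[... 4642 characters left out ...]
), (np.int64(556), np.int64(188), np.int64(69)), (np.int64(566), np.int64(186), np.int64(63)), (np.int64(636), np.int64(241), np.int64(-2))]
200 [(np.int64(600), np.int64(279), np.int64(0)), (np.int64(543), np.int64(202), np.int64(66)), (np.int64(547), np.int64(194), np.int64(66)), (np.int64(554), np.int64(187), np.int64(65)), (np.int64(564), np.int64(185), np.int64(59)), (np.int64(612), np.int64(219), np.int64(16))]
202 [(np.int64(593), np.int64(273), np.int64(1)), (np.int64(546), np.int64(206), np.int64(57)), (np.int64(546), np.int64(194), np.int64(61)), (np.int64(553), np.int64(187), np.int64(59)), (np.int64(562), np.int64(184), np.int64(54)), (np.int64(605), np.int64(213), np.int64(16))]
```

Run:
```python
from plant import sensors, optics, env
print(env.hold_point_z,[a for a in dir(env) if a[0]!='_'])
s=sensors.read_state();print(s)
```

```text
18.700000000000003 ['IKError', 'hold_point_z', 'sign_off']
{'t': 5.45, 'joint_positions': array([-27.96697152,  29.75974985,   9.37255355,  90.11419801,
        -5.32964522,  60.5598111 ,  65.70411042]), 'qd': array([ 0.02118917, -0.00952337,  0.03111075, -0.02416242, -0.02077317,
       -0.04542498,  0.08388419]), 'joint_efforts': array([ 2.92169489e-04, -4.45429623e+01,  1.99797817e+00, -2.06698877e+01,
        1.11061640e-02,  1.66347305e-03,  1.94428316e-05]), 'tool_pos': array([563.0209058 , 202.64779724,  63.22720501]), 'tcp_rot': array([-8.99956047e+01, -1.44595745e-03, -7.10829785e+00]), 'contact_force': array([ 0.07751994, -0.23771512,  0.63958416]), 'moment': array([ 0.03611063,  0.00849508, -0.00049733]), 'gripper_width': 0.07026097129861579}
```

The depth image puts the actual fingertip at z≈91, centred over the pad, although the reported TCP is at 63. The force is about 0 and pad 1 is unpressed. The reported z is therefore about 28 mm lower than the real tip, so I'll descend by contact force.

Call:
{"name": "move_arm", "arguments": {
  "increments": [
    [0,0.002,0,0,0,0,0],
    [0,0.002,0,0,0,0,0],
    [0,0.002,0,0,0,0,0],
    [0,0.002,0,0,0,0,0],
    [0,0.002,0,0,0,0,0],
    [0,0.002,0,0,0,0,0],
    [0,0.002,0,0,0,0,0],
    [0,0,0,0,0,0,0]
  ]
}}

```text
t: 6.45
tool_pos: [562.8, 202.5, 49.0]
tcp_rot: [-90.0, 0.0, -7.1]
contact_force: [0.0, 0.4, -0.3]
gripper_width: 0.0
```

```bash
cat > look.py <<'E'
import sys
from plant import sensors, optics, env
from h import *
n=sys.argv[1];u,v=int(sys.argv[2]),int(sys.argv[3])
F=[]
for i in range(4):
    f=optics.grab_frame("scene") ; F.append(sensors.read_state()['contact_force'])
a=f["pixels"][v-40:v+40,u-50:u+50]
cv2.imwrite(f"pics/{n}.png",cv2.resize(a,None,fx=6,fy=6,interpolation=cv2.INTER_CUBIC)[...,::-1])
s=sensors.read_state();print(s['t'],s['tool_pos'],np.mean(F,0).round(2),np.std(F,0).round(2))
P=cloud(f)
for r in range(v-20,v+14,2): print(r,[int(round(x)) for x in P[r,u-8:u+9:4,2]])
E
python3 look.py c3 235 196
```

```text
6.65 [563.15309261 202.6200995   49.3291782 ] [-0.51  0.25  0.28] [0.28 0.36 0.05]
176 [128, 133, 130, 144, 143]
178 [122, 128, 132, 140, 128]
180 [109, 121, 130, 132, 1]
182 [103, 116, 114, 106, -1]
184 [0, 107, 106, 101, 1]
186 [-3, 101, 103, 99, -3]
188 [0, 95, 99, 92, -1]
190 [1, 88, 90, 87, 2]
192 [0, 82, 88, 71, 71]
194 [71, 72, 75, 71, 72]
196 [626, 70, 71, 69, 67]
198 [-3, 70, 72, 70, 60]
200 [1, 67, 67, 63, 55]
202 [1, 58, 60, 56, 36]
204 [16, 45, 54, 51, 39]
206 [14, 40, 46, 41, 35]
208 [13, 35, 36, 36, 35]
```

View pics/c3.png

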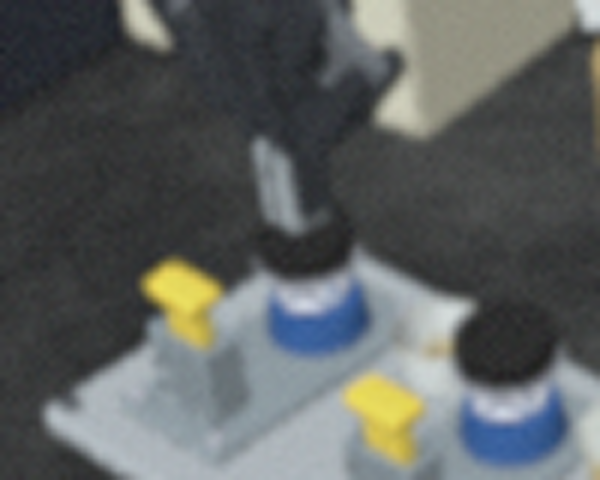

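Fingertips at about crop (300,225), still some 6 mm above the pad. I'll keep descending.

Call:
{"name": "move_arm", "arguments": {
  "increments": [
    [0,0.002,0,0,0,0,0],
    [0,0.002,0,0,0,0,0],
    [0,0.002,0,0,0,0,0],
    [0,0.002,0,0,0,0,0],
    [0,0,0,0,0,0,0],
    [0,0,0,0,0,0,0],
    [0,0,0,0,0,0,0],
    [0,0,0,0,0,0,0]
  ]
}}

```text
t: 7.65
tool_pos: [563.0, 202.6, 41.3]
tcp_rot: [-90.0, 0.0, -7.1]
contact_force: [-1.9, 0.1, 2.7]
gripper_width: -0.1
```

Call:
{"name": "move_arm", "arguments": {
  "increments": [
    [0,0.002,0,0,0,0,0],
    [0,0.002,0,0,0,0,0],
    [0,0,0,0,0,0,0],
    [0,0,0,0,0,0,0],
    [0,0,0,0,0,0,0],
    [0,0,0,0,0,0,0],
    [0,0,0,0,0,0,0],
    [0,0,0,0,0,0,0]
  ]
}}

```text
t: 8.65
tool_pos: [563.0, 202.6, 37.6]
tcp_rot: [-90.0, -0.0, -7.1]
contact_force: [-2.4, -0.7, 4.8]
gripper_width: 0.2
```

```bash
python3 look.py c4 235 196
```

```text
8.85 [563.02405056 202.60688672  37.59335633] [-2.34 -0.92  6.19] [0.22 0.24 0.48]
176 [131, 137, 130, 124, 152]
178 [121, 132, 110, 138, 143]
180 [115, 121, 117, 133, 136]
182 [110, 114, 120, 126, 116]
184 [-1, 110, 119, 122, -2]
186 [-1, 102, 104, 98, -1]
188 [-1, 95, 97, 93, 1]
190 [1, 90, 90, 85, -1]
192 [-2, 84, 84, 80, 0]
194 [1, 76, 79, 76, 63]
196 [-1, 70, 73, 65, 63]
198 [-2, 65, 65, 64, 61]
200 [-1, 65, 65, 66, 56]
202 [0, 59, 59, 58, 53]
204 [17, 53, 57, 54, 38]
206 [14, 46, 49, 43, 39]
208 [14, 36, 37, 38, 35]
```

View pics/c4.png

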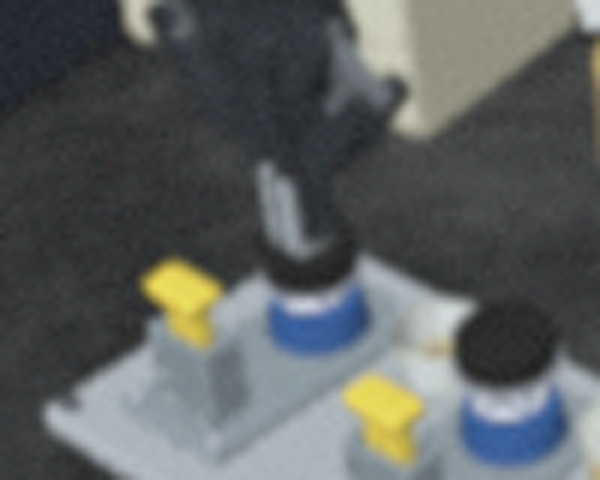

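Pad 1: the top is at about z 64.5, pressed roughly 6.5 mm, and the force is about 6.2 N. That fits a firm spring. Next is pad 2, to the same depth.

Call:
{"name": "move_arm", "arguments": {
  "increments": [
    [0,-0.01,0,0,0,0,0],
    [0,-0.012,0,0,0,0,0],
    [0,0,-0.022,0,0,0,0],
    [0,0,-0.022,0,0,0,0],
    [0,0,-0.022,0,0,0,0],
    [0,0,-0.022,0,0,0,0],
    [0,0,-0.022,0,0,0,0],
    [0,0,0,0,0,0,0]
  ]
}}

```text
t: 9.85
tool_pos: [548.9, 89.0, 59.0]
tcp_rot: [-90.1, 0.0, -7.5]
contact_force: [0.6, 0.3, -0.6]
gripper_width: -0.0
```

Call:
{"name": "move_arm", "arguments": {
  "increments": [
    [0,0.006,0,0,0,0,0],
    [0,0.005,0,0,0,0,0],
    [0,0.003,0,0,0,0,0],
    [0,0.002,0,0,0,0,0],
    [0,0.002,0,0,0,0,0],
    [0,0,0,0,0,0,0],
    [0,0,0,0,0,0,0],
    [0,0,0,0,0,0,0]
  ]
}}

```text
t: 10.85
tool_pos: [549.7, 93.6, 41.4]
tcp_rot: [-90.0, -0.0, -7.1]
contact_force: [-0.1, 1.3, 1.6]
gripper_width: 0.2
```

Call:
{"name": "move_arm", "arguments": {
  "increments": [
    [0,0.002,0,0,0,0,0],
    [0,0.002,0,0,0,0,0],
    [0,0,0,0,0,0,0],
    [0,0,0,0,0,0,0],
    [0,0,0,0,0,0,0],
    [0,0,0,0,0,0,0],
    [0,0,0,0,0,0,0],
    [0,0,0,0,0,0,0]
  ]
}}

```text
t: 11.85
tool_pos: [549.8, 93.5, 37.4]
tcp_rot: [-90.0, -0.0, -7.1]
contact_force: [0.5, 0.7, 2.5]
gripper_width: -0.1
```

```bash
python3 look.py c5 268 215
```

```text
12.05 [549.75335097  93.50949683  37.34872382] [1.35 1.46 2.61] [0.17 0.4  0.51]
195 [119, 130, 128, 116, 140]
197 [115, 120, 121, 119, 136]
199 [111, 114, 117, 125, 130]
201 [2, 107, 111, 120, 126]
203 [-1, 100, 104, 115, -1]
205 [0, 95, 96, 93, 0]
207 [32, 90, 92, 90, 1]
209 [26, 85, 85, 84, 2]
211 [20, 78, 78, 77, 64]
213 [22, 72, 76, 73, 65]
215 [62, 64, 68, 65, 65]
217 [29, 64, 65, 64, 59]
219 [50, 64, 63, 62, 57]
221 [16, 54, 57, 54, 49]
223 [15, 50, 52, 49, 37]
225 [20, 37, 41, 43, 36]
227 [22, 37, 36, 38, 34]
```

View pics/c5.png

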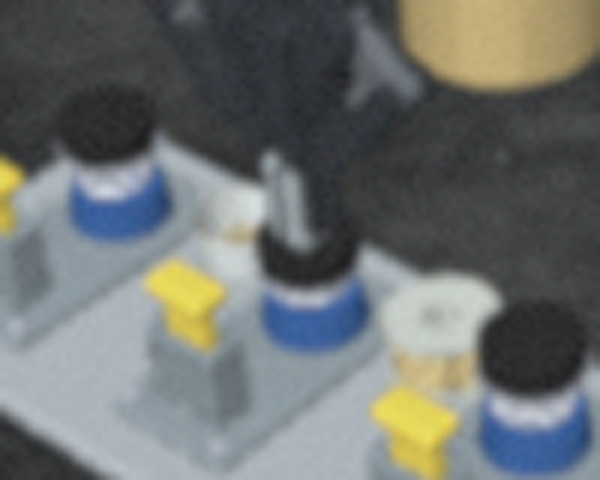

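Pad 2: pressed to the same depth (top at about z 64, contact at crop (300,245)), but only 2.6 N. It looks soft. I'll press pad 3 as a check.

Call:
{"name": "move_arm", "arguments": {
  "increments": [
    [0,-0.01,0,0,0,0,0],
    [0,-0.012,0,0,0,0,0],
    [0,0,-0.022,0,0,0,0],
    [0,0,-0.022,0,0,0,0],
    [0,0,-0.022,0,0,0,0],
    [0,0,-0.022,0,0,0,0],
    [0,0,-0.022,0,0,0,0],
    [0,0,0,0,0,0,0]
  ]
}}

```text
t: 13.05
tool_pos: [535.1, -18.6, 59.6]
tcp_rot: [-90.1, 0.0, -7.4]
contact_force: [-0.4, -0.1, 0.4]
gripper_width: -0.2
```

Call:
{"name": "move_arm", "arguments": {
  "increments": [
    [0,0.006,0,0,0,0,0],
    [0,0.005,0,0,0,0,0],
    [0,0.003,0,0,0,0,0],
    [0,0.002,0,0,0,0,0],
    [0,0.002,0,0,0,0,0],
    [0,0,0,0,0,0,0],
    [0,0,0,0,0,0,0],
    [0,0,0,0,0,0,0]
  ]
}}

```text
t: 14.05
tool_pos: [536.0, -15.3, 41.5]
tcp_rot: [-90.0, -0.0, -7.1]
contact_force: [-1.2, 2.3, 4.3]
gripper_width: -0.0
```

Call:
{"name": "move_arm", "arguments": {
  "increments": [
    [0,0.002,0,0,0,0,0],
    [0,0.002,0,0,0,0,0],
    [0,0,0,0,0,0,0],
    [0,0,0,0,0,0,0],
    [0,0,0,0,0,0,0],
    [0,0,0,0,0,0,0],
    [0,0,0,0,0,0,0],
    [0,0,0,0,0,0,0]
  ]
}}

```text
t: 15.05
tool_pos: [536.1, -15.4, 38.0]
tcp_rot: [-90.0, -0.0, -7.1]
contact_force: [-3.3, 2.4, 8.5]
gripper_width: 0.2
```

```bash
python3 look.py c6 306 235
```

```text
15.25 [536.14439743 -15.40228024  37.97639363] [-3.35  2.15  7.68] [0.38 0.52 0.17]
215 [116, 115, 132, 116, 121]
217 [113, 113, 124, 118, 133]
219 [108, 105, 118, 118, 128]
221 [0, 626, 112, 118, 122]
223 [40, 98, 107, 112, 118]
225 [39, 95, 95, 93, -1]
227 [42, 89, 91, 90, -3]
229 [41, 82, 86, 84, -1]
231 [64, 78, 78, 79, 65]
233 [64, 73, 74, 74, 64]
235 [64, 65, 70, 62, 63]
237 [63, 65, 64, 63, 62]
239 [57, 63, 64, 64, 56]
241 [49, 57, 59, 55, 50]
243 [36, 51, 54, 51, 38]
245 [34, 41, 48, 40, 37]
247 [32, 35, 36, 37, 32]
```

View pics/c6.png

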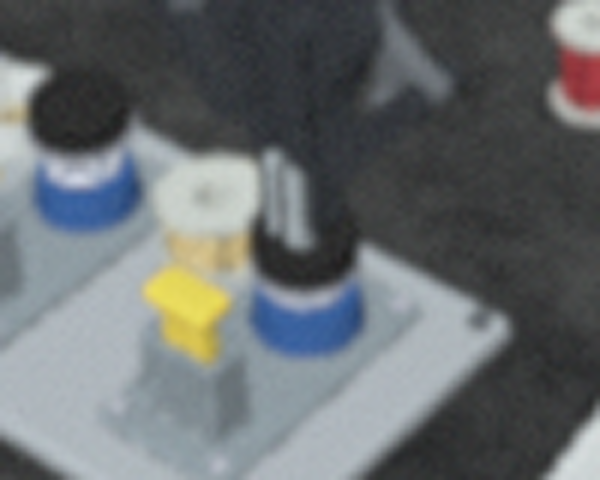

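Forces at equal depth were 6.2 N (pad 1), 2.6 N (pad 2) and 7.7 N (pad 3), so the middle foot is soft. Now I'll go high over tag 2.

Call:
{"name": "move_arm", "arguments": {
  "increments": [
    [0,-0.02,0,0,0,0,0],
    [0,-0.02,0,0,0,0,0],
    [0,0,0.022,0,0,0,0],
    [0,0,0.022,0,0,0,0],
    [0,0,0.022,0,0,0,0],
    [0,0,0.022,0,0,0,0],
    [0,0,0.022,0,0,0,0],
    [0,0,0,0,0,0,0]
  ]
}}

```text
t: 16.25
tool_pos: [549.7, 94.9, 76.5]
tcp_rot: [-90.0, -0.0, -6.9]
contact_force: [-0.3, -0.7, -0.4]
gripper_width: -0.2
```

Call:
{"name": "move_arm", "arguments": {
  "increments": [
    [-0.02,0,0,0,0,0,0],
    [-0.02,0,0,0,0,0,0],
    [-0.02,0,0,0,0,0,0],
    [0,0,0,0,0,0,0],
    [0,0.007,0,0,0,0,0],
    [0,0.006,0,0,0,0,0],
    [0,0.005,0,0,0,0,0],
    [0,0,0,0,0,0,0]
  ]
}}

```text
t: 17.25
tool_pos: [489.6, 100.6, 58.4]
tcp_rot: [-90.0, 0.1, -7.1]
contact_force: [0.2, -0.3, -0.4]
gripper_width: 0.1
```

```bash
python3 look.py c7 249 222
```

```text
17.45 [490.16876477 100.94578163  59.39619045] [-0.2   0.01  0.57] [0.43 0.3  0.57]
202 [137, 146, 139, 158, 163]
204 [132, 142, 148, 153, 157]
206 [125, 135, 142, 147, 134]
208 [123, 130, 139, 141, 29]
210 [118, 119, 122, 115, 26]
212 [112, 117, 117, 111, 18]
214 [106, 110, 111, 105, 18]
216 [19, 105, 107, 98, 33]
218 [21, 100, 101, 93, 28]
220 [17, 92, 95, 20, 20]
222 [14, 79, 77, 79, 17]
224 [14, 77, 79, 77, 16]
226 [17, 63, 78, 74, 13]
228 [13, 56, 65, 66, 20]
230 [14, 56, 59, 59, 20]
232 [13, 54, 55, 54, 54]
234 [14, 46, 54, 55, 50]
```

View pics/c7.png

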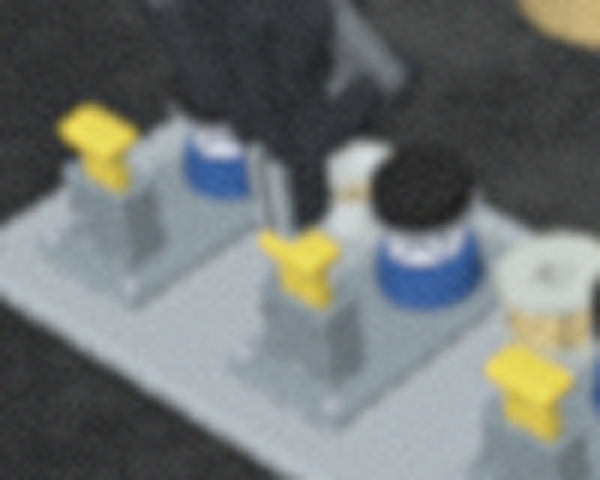

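The fingertips hang just above tag 2 at crop (285,225), lined up with it. Pushing down.

Call:
{"name": "move_arm", "arguments": {
  "increments": [
    [0,0.006,0,0,0,0,0],
    [0,0.003,0,0,0,0,0],
    [0,0.003,0,0,0,0,0],
    [0,0.003,0,0,0,0,0],
    [0,0.003,0,0,0,0,0],
    [0,0.003,0,0,0,0,0],
    [0,0,0,0,0,0,0],
    [0,0,0,0,0,0,0]
  ]
}}

```text
t: 18.45
tool_pos: [490.0, 100.9, 38.0]
tcp_rot: [-90.0, -0.0, -7.1]
contact_force: [0.3, 0.4, 0.6]
gripper_width: -0.3
```

Call:
{"name": "move_arm", "arguments": {
  "increments": [
    [0,0.001,0,0,0,0,0],
    [0,0.001,0,0,0,0,0],
    [0,0.001,0,0,0,0,0],
    [0,0,0,0,0,0,0],
    [0,0,0,0,0,0,0],
    [0,0,0,0,0,0,0],
    [0,0,0,0,0,0,0],
    [0,0,0,0,0,0,0]
  ]
}}

```text
t: 19.45
tool_pos: [490.1, 101.0, 37.9]
tcp_rot: [-90.0, -0.0, -7.1]
contact_force: [-5.4, -1.2, 19.1]
gripper_width: -0.2
```

```bash
python3 look.py c8 249 226
```

```text
19.65 [490.05258234 101.01083374  37.83029843] [-6.21 -1.42 18.52] [0.6  0.27 0.44]
206 [136, 140, 135, 123, 153]
208 [123, 135, 129, 119, 146]
210 [119, 129, 116, 136, 144]
212 [115, 119, 119, 132, 137]
214 [106, 114, 119, 127, 132]
216 [95, 109, 114, 120, 34]
218 [89, 99, 101, 113, 27]
220 [15, 93, 96, 92, 20]
222 [15, 87, 88, 86, 15]
224 [13, 83, 84, 78, 14]
226 [15, 76, 77, 75, 14]
228 [15, 70, 72, 66, 22]
230 [14, 55, 64, 64, 22]
232 [16, 52, 60, 59, 56]
234 [17, 46, 53, 55, 49]
236 [15, 40, 49, 52, 45]
238 [15, 34, 41, 47, 38]
```

View pics/c8.png

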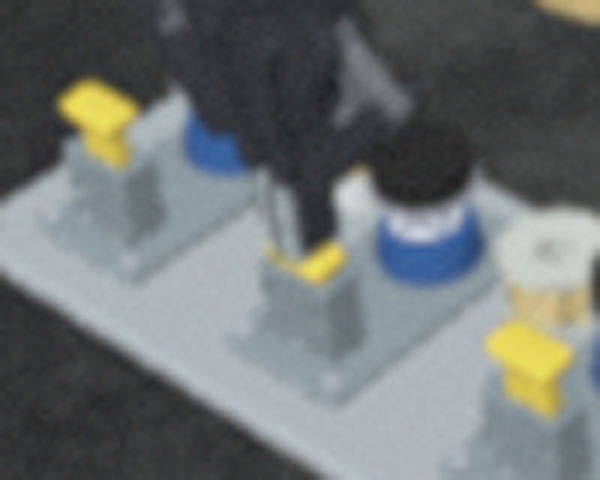

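Tag 2 is at its stop: the head at crop (305,262) sits on its block, 18.5 N against the hard stop. Lifting off and backing away.

Call:
{"name": "move_arm", "arguments": {
  "increments": [
    [0,-0.01,0,0,0,0,0],
    [0,-0.02,0,0,0,0,0],
    [0,-0.025,0,0,0,0,0],
    [0,-0.03,0,0,0,0,0],
    [0,-0.03,0,0,0,0,0],
    [0,-0.03,0,0,0,0,0],
    [-0.01,-0.01,0.01,0,0,0,0],
    [0,0,0,0,0,0,0]
  ]
}}

```text
t: 20.65
tool_pos: [480.1, 114.0, 189.9]
tcp_rot: [-89.9, 0.1, -6.9]
contact_force: [-0.4, -0.1, 0.1]
gripper_width: 0.1
```

Call:
{"name": "move_arm", "arguments": {
  "increments": [
    [-0.015,0,0.02,0,0,0,0],
    [-0.015,0,0.02,0,0,0,0],
    [-0.015,0,0.02,0,0,0,0],
    [-0.015,0,0.02,0,0,0,0],
    [0,0,0.02,0,0,0,0],
    [0,0,0,0,0,0,0],
    [0,0,0,0,0,0,0],
    [0,0,0,0,0,0,0]
  ]
}}

```text
t: 21.65
tool_pos: [434.6, 217.3, 190.0]
tcp_rot: [-90.0, -0.0, -7.2]
contact_force: [0.2, 0.2, 0.4]
gripper_width: 0.2
```

Run:
```python
from plant import sensors, optics, env
from h import *
S=pickle.load(open("scene0.pkl","rb"))
f=optics.grab_frame("scene");P=cloud(f);Q=cloud(S)
hsv=cv2.cvtColor(f["pixels"],cv2.COLOR_RGB2HSV);y=cv2.inRange(hsv,(20,150,150),(35,255,255))
k,l,st,c=cv2.connectedComponentsWithStats(y)
for i in range(1,k):
    if 20<st[i,4]<500: print(c[i].round(1),st[i,4],np.percentile(P[l==i][:,2],[50,80,90]).round(1))
for u,v in [(235,194),(268,212),(306,231),(252,213),(290,227),(355,199),(354,206)]: print((u,v),P[v-1:v+2,u-1:u+2].reshape(-1,3).mean(0).round(1),Q[v-1:v+2,u-1:u+2].reshape(-1,3).mean(0).round(1))
cv2.imwrite("pics/c9.png",cv2.resize(f["pixels"][150:270,180:340],None,fx=5,fy=5,interpolation=cv2.INTER_CUBIC)[...,::-1])
s=sensors.read_state();print(s['t'],s['tool_pos'],s['contact_force'])
```

```text
[215.1 204.9] 78 [78.2 79.  79.5]
[249.7 228. ] 42 [64.5 65.4 65.9]
[287.  246.4] 86 [77.8 78.8 79.6]
(235, 194) [562.9 203.3  70.4] [562.5 202.8  70.9]
(268, 212) [546.4  92.6  71.3] [547.   93.1  70.7]
(306, 231) [535.5 -15.3  71. ] [536.2 -14.8  70.3]
(252, 213) [569.4 163.7  24.3] [569.2 163.6  24.4]
(290, 227) [561.5  46.   36.4] [561.3  45.8  36.7]
(355, 199) [727.8 -32.4  37.7] [728.5 -32.   37.2]
(354, 206) [715.2 -36.7  26.2] [715.2 -36.6  26.1]
21.7 [434.50498485 217.5347845  190.1207171 ] [ 0.16921515 -0.20367102  0.59936549]
```

View pics/c9.png

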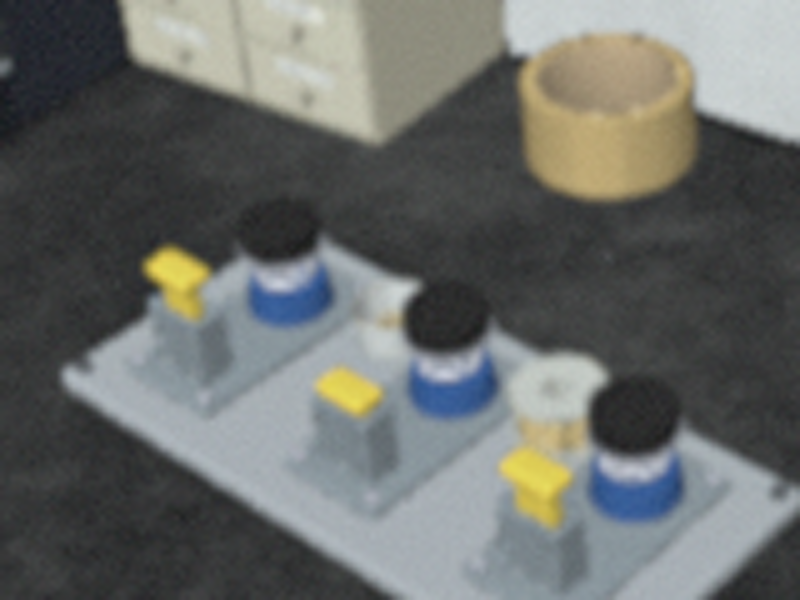

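Tag 2 is down on its block at crop (348,390), z≈65. Tags 1 and 3 are up at z≈79, all pads are at z≈71, and the items haven't moved. Handing in.

```bash
python3 -c "
from plant import env
print(env.sign_off())"
```

```text
the job is handed in; nothing more can be done
None
```

The middle foot (place 2) is the soft one. I pushed its yellow tag all the way down and handed the job in at about 21.7 s; no verdict was reported.

- **Finding the soft foot:** I pressed each pad about 6.5 mm with the closed fingertips. The forces were 6.2 N at the +y end, 2.6 N in the middle and 7.7 N at the -y end.
- **Pushing the tag:** I pressed the middle tag until it met its stop, at about 18.5 N, then lifted off and backed away.
- **Last checks (depth camera):**
  - The middle tag is at z ≈ 65 mm and the other two at ≈ 79 mm.
  - All three pads are back at ≈ 71 mm.
  - The tin and spool on the board and the red thread spool moved less than 1 mm. I did not re-measure the lidded tin (tin_1), but the arm never went near it.
  - The fingers are clear, with the TCP at z = 190 mm, and the wrist force shows only noise.
- **One disagreement:** the reported TCP height was about 28 mm lower than the real fingertips, as seen in the depth images and from where contact began. My first press on pad 1 therefore stopped in the air. I then used contact force and depth images for the heights.

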